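# Knock the stage clamp's lock pin home and close its guard

### The job

Lock the stage clamp: hold the mallet and, with its striking face, knock the sprung, sloping lock pin down with a brisk blow (not a slow push) until it clicks home against its stop and stays down. The depth of the stop is preset and must be felt: leave it where it is set, do not force the pin on past it. Then stand the mallet back upright on its striking face on the bench top, let go of it, and take the guard by its handle and lower it gently, without letting it drop, onto its stop posts. Leave the bottle, the objective and the dish alone.

Things in the scene. Friction and masses are not known exactly. Their poses are not given: they have to be found in the camera images.
- clamp: Stage clamp bolted to the bench: black base plate 170 (x) x 160 (y) x 12 mm with an aluminium bracket (100 x 84 mm sloping face, 25 degrees, lower on the -x side towards the robot), two steel stop posts 12 mm thick and 81 mm tall at x -45, y +-64 mm, and two hinge posts 94 mm tall at x +67, y +-64 mm. Origin: centre of the underside of the base plate; z up, -x is the front. Its place and yaw vary
- pin_cap (a point): Centre of the top of the lock pin's steel cap (disc 30 mm across, 6 mm thick, on a 16 mm shaft). Its z axis is the pin's axis, pointing out of the sloping face, so it leans 25 degrees from vertical towards the clamp's -x; x axis lies in the slope and points uphill. With the pin up it is 36 mm from the sloping face, with the pin home 6 to 18 mm; it moves with the pin
- lock_pin (a joint): How far the lock pin is pressed in (m): 0 up; home at 0.018 to 0.030, where a hidden stop is set, differently each time: feel it. A spring resists with 2 to 5 N, a catch with about 15 N from 10 to 5 mm before home, then it clicks onto the stop and stays. Let go before that, it springs back to 0. Forcing it with over 50 N shifts the stop. A blow at 0.12 m/s is ample
- guard (a joint): Angle of the guard (rad): 0 lying level on its stop posts, about 1.57 upright, 1.8 leaning back fully open. Stiff hinge: it stays put when open but falls by itself below about 1 rad
- guard_bar (a point): Middle of the guard's handle bar: round aluminium bar 12 mm thick, 90 mm long along y, 57 mm beyond the free edge of the guard plate and joined to it by a stalk at each end, so fingers can straddle it from above at any guard angle (the gap between bar and plate is about 50 mm); 175 mm from the hinge. x axis points from the bar to the hinge
- guard_hinge (a point): Middle of the guard's hinge axis (along the clamp's y axis), at x +65, z 84 mm of the clamp. The guard is an amber plate 120 x 150 x 6 mm in a black frame, on the -x side of the hinge when closed
- mallet: Mallet, 0.35 kg: black rubber head 44 x 44 mm square and 90 mm tall with a steel band, standing upright on one of its two square striking faces, and a round wooden handle 22 mm thick that leaves the head level, 45 mm above the lower face, towards -x and ends 155 mm from the head's axis. Origin: centre of the lower striking face; z along the head, up. It stands left or right of the clamp
- bottle: Amber bottle 64 mm across, 150 mm tall, bystander; origin under its centre
- objective: Dark steel microscope objective 54 mm across, 80 mm tall, bystander; origin under its centre
- dish: White open dish 120 x 90 x 35 mm, bystander; origin under its centre
There are look-alikes about, which are no part of the job. Of the things that look like the mallet, take the one that is farthest to the robot's right at the start.

How it is judged:
By the outcome, as a careful person would: the job done as asked, in the order asked, and still so for the second after the job is handed in, with the robot touching nothing.
It also fails if it takes over 72 s, if anything falls off the work surface, if the arm or the gripper's body presses on something with over 40 N, if the wrist force passes 120 N, or if a joint passes its speed limit or range.

### The arm

A 6-joint arm with a two-finger parallel gripper is mounted at the origin on the work surface. World frame = base frame: x ahead of the robot, y to its left, z up, the work surface at z = 0. Lengths are in m, angles in rad, forces in N, time in s.
With the tool pointing down it reaches from about 0.3 to 0.875 m from the base axis. Payload 6.4 kg.
Tool frame: the origin (TCP) lies midway between the tips of the shut fingers; the grasp point (between the pads) lies 19 mm behind it; z points along the fingers, y is the line along which they close (so a half turn about z gives the same grasp; the last joint's range is limited). The gripper opens to 85 mm and grips with 20 to 120 N. Pads are 22 mm wide; open, the fingers measure 114 mm over their backs; the gripper's body (76 mm by 85 mm) begins 54 mm behind the grasp point. The pads swing forward as they close: fully open they stand 13 mm farther back than shut.
Start: joints at [-1.467, 0.181, 1.607, -0, 1.354, -0.206], TCP at [0.175, -0.548, 0.231] pointing down, gripper open.
Joint ranges: [-2.99, 2.99], [-0.89, 2.07], [0.3, 2.58], [-1.14, 4.28], [0, 2.63], [-3.12, 3.12]. Speed limits (rad/s): [2.57, 2.57, 3.01, 3.14, 3.14, 3.14].

### API

Orientations are given as a unit quaternion [w, x, y, z].
In Python, from bench import ctrl, vision, workorder gives the robot as it stands. The module is installed in compiled form; this text tells all that it offers.
- The arm moves only by the tool servo_tool, never from a script. Its argument "steps" is a list of rows, each an object of numbers: "dx", "dy", "dz": the shift along the world's x, y, z as a fraction of full scale; "wx", "wy", "wz": the turn, a rotation vector about the world's x, y, z as a fraction of full scale. A call has exactly 5 rows; each row is the pose to reach, as a shift and turn from the pose commanded when the call began, turning the shorter way round; what a row does not reach only later rows make up. Full scale, the value 1, is 100 mm for a shift and pi rad for a turn. A row lasts 1/12 s, in which the tool goes at most 41.7 mm and 7.16 degrees, less where a joint would pass 70% of its speed; a pose out of reach is approached as far as the arm can. A call with a number of a shift or a turn outside -1 to 1 is refused whole. A call with a gripper value outside its range is refused whole. "jaw" is the opening, from 0 (shut) to 1 (fully open), set as the call begins (left out, the last holds). The fingers move at their own pace and stop on an object; the grip force is fixed at half the most. Time passes only in rows, so rows that repeat a pose let the fingers close, or fill a call up. It gives the time, the measured TCP pose, the force, the opening and the grip force at its end, in the units of the state.
- ctrl.get_obs(): the state, without advancing time (a new reading comes with each control period).
- vision.camera(name): name is "scene" or "top"; returns a dict with "frame" (400x640x3 uint8, red, green, blue), "vfov" (degrees; the focal length in pixels is half the picture's height over the tangent of half this angle, whatever the lens; pixels are square), "cx", "cy" (the principal point, pixels), "D" ([k1, k2, p1, p2, k3] as OpenCV has them; the pictures are not rectified), "camera_from_world" (4x4, takes a point from world to camera coordinates). Camera axes: x right, y up, looking along -z (the intrinsics and any distortion apply to the point x, -y, -z); pixel columns grow to the right and rows downward; lengths in m; the calibration is good to about 2 mm. A picture is of the moment at which its call begins. There is no depth.
- workorder.hand_in(): hands the job in; it is judged then, once.
The state is a dict: "time_s": time; "q": joint angles; "dq": joint speeds; "joint_efforts": joint torques, N m; "eef_pos": TCP position; "eef_rot": TCP orientation; "wrist_force": force on the tool from outside, world axes, zero at the start; "torque": the same for the moment, N m; "opening": opening from 0.0 (shut) to 1.0 (fully open); "grasp_force": force on a finger pad.
Only numpy, scipy, OpenCV 4.12 (cv2) and the standard library are available. Lean on these libraries where they do the work, as an engineer would, in place of code of your own. Each camera call takes 0.05 s, during which the arm holds its last target. There are 200 camera calls.

## Working session

There is one attempt and no reset: what is moved stays moved. The work goes in short steps, Python scripts to look and compute and a tool call to move; the robot and the scene stay as the last step left them, time stands still between calls to the robot, and variables do not carry over. Pictures are saved under pics/ and viewed, at most 10 in all, crops included, and the job is handed in when it is done.

Besides the shell and the picture viewer there is one more tool, called after "Emit:" by a JSON object that holds its "fn" and its "kwargs", one argument or row to a line. servo_tool: Moves the arm, as the interface text tells. Its arguments: {"type":"object","properties":{"steps":{"type":"array","items":{"type":"object","properties":{"dx":{"type":"number"},"dy":{"type":"number"},"dz":{"type":"number"},"wx":{"type":"number"},"wy":{"type":"number"},"wz":{"type":"number"}}}},"jaw":{"type":"number"}},"required":["steps"]}

```bash
mkdir -p pics; cat > h.py <<'E'
import numpy as np, cv2, pickle
from bench import ctrl, vision, workorder
def cap(n):
    c=vision.camera(n); h=c['frame'].shape[0]; f=h/2/np.tan(np.radians(c['vfov'])/2)
    c['K']=np.array([[f,0,c['cx']],[0,f,c['cy']],[0,0,1.]]); c['T']=np.array(c['camera_from_world']); c['D']=np.array(c['D'],float); return c
F=np.diag([1,-1,-1.])
def ray(c,px):
    u=cv2.undistortPoints(np.array([[px]],float),c['K'],c['D'])[0,0]
    R=c['T'][:3,:3]; d=R.T@(F@np.array([u[0],u[1],1.])); o=-R.T@c['T'][:3,3]; return o,d/np.linalg.norm(d)
def onz(c,px,z):
    o,d=ray(c,px); return o+d*(z-o[2])/d[2]
def tri(c1,p1,c2,p2):
    A=[];b=[]
    for c,p in((c1,p1),(c2,p2)):
        o,d=ray(c,p); M=np.eye(3)-np.outer(d,d); A.append(M); b.append(M@o)
    x=np.linalg.solve(sum(A),sum(b)); return x,[np.linalg.norm(A[i]@x-b[i]) for i in(0,1)]
def proj(c,P):
    P=np.atleast_2d(P).astype(float); X=(c['T'][:3,:3]@P.T+c['T'][:3,3:]).T@F
    return cv2.projectPoints(X,np.zeros(3),np.zeros(3),c['K'],c['D'])[0][:,0]
def save(c,fn,box=None,s=1):
    im=c['frame'][...,::-1]
    if box: im=im[box[1]:box[3],box[0]:box[2]]
    cv2.imwrite(fn,cv2.resize(im,None,fx=s,fy=s,interpolation=cv2.INTER_CUBIC))
E
python3 - <<'E'
from h import *
for n in('scene','top'):
    c=cap(n); save(c,f'pics/{n}0.png',s=1.25); pickle.dump(c,open(n+'0.pkl','wb'))
    print(n,c['vfov'],c['D'],(-c['T'][:3,:3].T@c['T'][:3,3]).round(3))
print(ctrl.get_obs())
E
```

```text
scene 51.732276912597456 [0.00472989 0.         0.         0.         0.        ] [ 1.117 -0.7    0.665]
top 56.18872611598931 [0.02795772 0.         0.         0.         0.        ] [ 0.386 -0.022  1.023]
{'time_s': 0.1, 'q': array([-1.46731596e+00,  1.81483694e-01,  1.60789621e+00, -1.68828797e-05,
        1.35380799e+00, -2.06288716e-01]), 'dq': array([ 0.00125639, -0.00152041, -0.00040016,  0.00030422,  0.00015361,
       -0.0010488 ]), 'joint_efforts': array([ 3.10436908e-04, -4.45873904e+01, -3.52241099e+01, -3.00978018e-04,
        4.11283661e-03,  8.26853892e-06]), 'eef_pos': array([ 0.17524773, -0.54712333,  0.23047042]), 'eef_rot': array([-7.96988183e-04,  9.88028753e-01,  1.54267778e-01,  3.27517021e-05]), 'wrist_force': array([-0.3342448 ,  0.64715095, -0.8557657 ]), 'torque': array([-0.02343476, -0.03309446, -0.0504119 ]), 'grasp_force': 0.0, 'opening': 1.0017480639226328}
```

View pics/scene0.png

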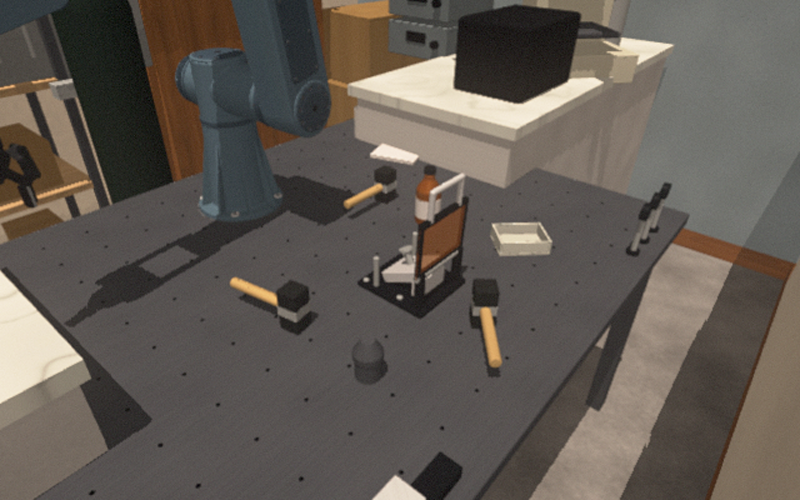

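View pics/top0.png

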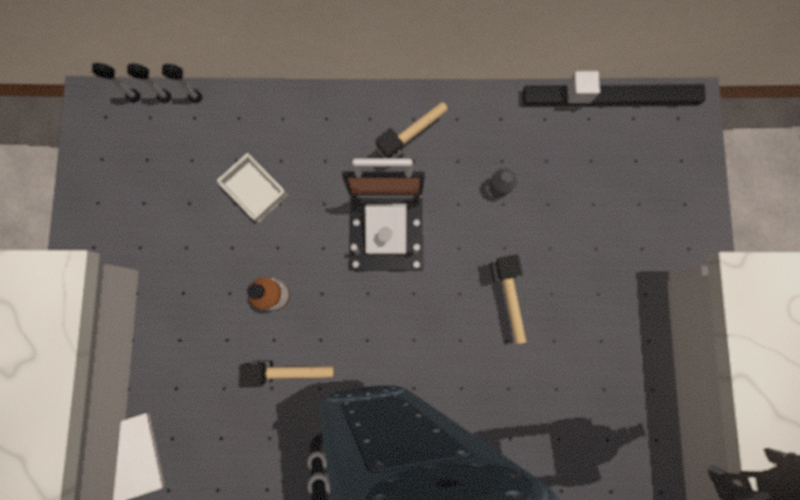

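The scene view (800x500) shows the clamp at about (415,270) with its guard open. Three things look like the mallet, listed by top-view pixels:
- (508,268), scene (292,300)
- (390,142), scene (485,295)
- (253,373), scene (385,180)

In the top view the robot is at the bottom, so its right is image right. That makes (508,268) the one meant. I'll confirm it in an enlarged crop and measure.

```bash
python3 - <<'E'
from h import *
t=pickle.load(open('top0.pkl','rb')); s=pickle.load(open('scene0.pkl','rb'))
a=cv2.resize(t['frame'][110:290,260:440],None,fx=3.3,fy=3.3,interpolation=cv2.INTER_CUBIC)
cv2.imwrite('pics/ctop.png',a[...,::-1])
b=cv2.resize(s['frame'][135:265,180:380],None,fx=4,fy=4,interpolation=cv2.INTER_CUBIC)
cv2.imwrite('pics/cscene.png',b[...,::-1])
for n,c in(('t',t),('s',s)):
    hsv=cv2.cvtColor(c['frame'],cv2.COLOR_RGB2HSV)
    m=cv2.inRange(hsv,(12,90,130),(25,255,255))
    for k in cv2.findContours(m,0,2)[0]:
        if cv2.contourArea(k)>80: 
            r=cv2.minAreaRect(k); bp=cv2.boxPoints(r); print(n,r)
            if n=='t':
                e=sorted(range(4),key=lambda i:0); 
                d01=np.linalg.norm(bp[0]-bp[1]);d12=np.linalg.norm(bp[1]-bp[2])
                E=[(bp[0]+bp[1])/2,(bp[2]+bp[3])/2] if d01<d12 else [(bp[1]+bp[2])/2,(bp[3]+bp[0])/2]
                print([onz(c,q,.045).round(3) for q in E])
E
```

```text
t ((239.50390625, 297.6387939453125), (8.635558128356934, 53.17393493652344), 88.40885925292969)
[array([0.288, 0.114, 0.045]), array([0.284, 0.249, 0.045])]
t ((411.2884521484375, 248.4423065185547), (52.36300277709961, 7.844644546508789), 78.69007110595703)
[array([ 0.478, -0.247,  0.045]), array([ 0.346, -0.27 ,  0.045])]
t ((337.9456481933594, 97.72380065917969), (7.840915203094482, 44.99533462524414), 52.30575942993164)
[array([ 0.861, -0.119,  0.045]), array([ 0.782, -0.021,  0.045])]
s ((391.9615478515625, 268.80767822265625), (48.244564056396484, 9.805805206298828), 78.69007110595703)
s ((203.35345458984375, 232.00863647460938), (41.88676071166992, 8.928838729858398), 23.198589324951172)
s ((290.31561279296875, 155.64968872070312), (6.008130073547363, 33.11457443237305), 62.241458892822266)
s ((50.58537292480469, 150.76828002929688), (4.15822172164917, 44.917449951171875), 72.34988403320312)
s ((288.92333984375, 8.835768699645996), (13.411022186279297, 47.33976364135742), 83.41805267333984)
```

View pics/ctop.png

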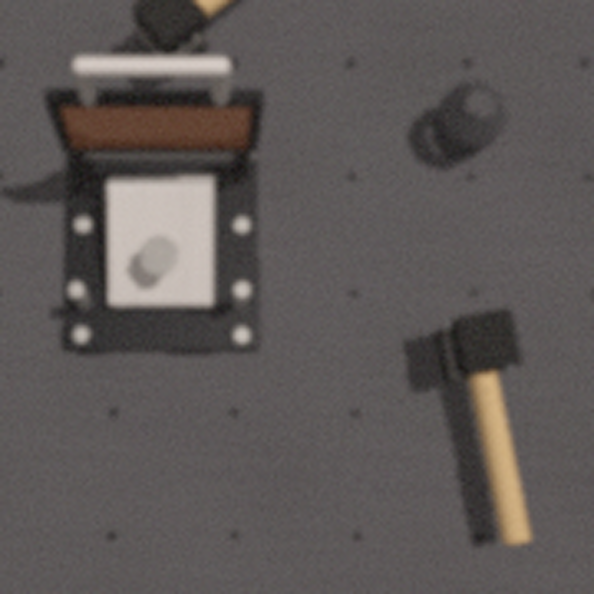

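View pics/cscene.png

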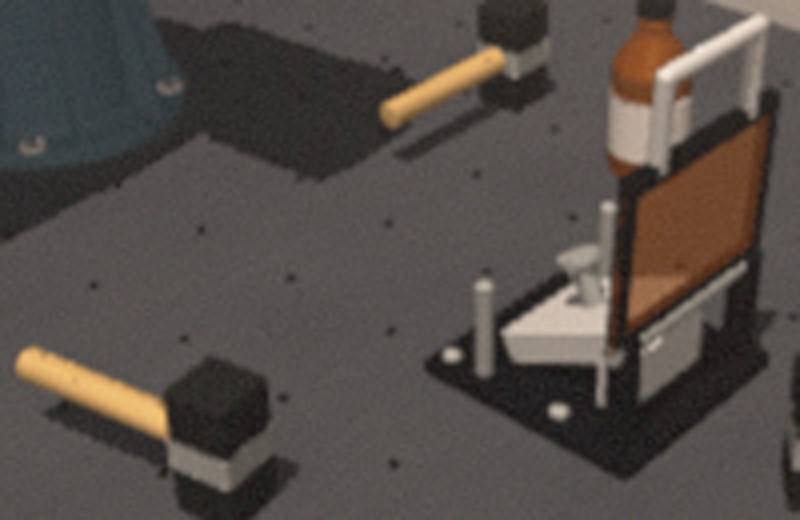

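The crop confirms the right-hand mallet at crop (485,340): it stands upright with its handle towards -x. The cap is at top crop (158,258), scene crop (580,258). Post tops are at top (76,288)/(241,290) and scene (608,207)/(484,285). The guard bar runs from top (80,65) to (226,65).

```bash
python3 - <<'E'
from h import *
t=pickle.load(open('top0.pkl','rb')); s=pickle.load(open('scene0.pkl','rb'))
T=lambda x,y:(260+(x+.5)/3.3-.5,110+(y+.5)/3.3-.5); S=lambda x,y:(180+(x+.5)/4-.5,135+(y+.5)/4-.5)
P={}
for n,a,b in(('cap',(159,257),(580,257)),('postL',(76,288),(608,207)),('postR',(241,290),(484,285)),('barL',(78,65),(765,20)),('barR',(226,65),(665,75))):
    x,e=tri(t,T(*a),s,S(*b)); P[n]=x; print(n,x.round(4),np.round(e,4))
for n,p in(('postL',(76,288)),('postR',(241,290))): print(n,onz(t,T(*p),.081).round(4))
for n,p in(('postL',(608,207)),('postR',(484,285))): print(n,onz(s,S(*p),.081).round(4))
# base plate corners z=.012
for p in((64,351),(258,351)): print('base',onz(t,T(*p),.012).round(4))
for p in((426,364),(622,478),(770,360)): print('baseS',onz(s,S(*p),.012).round(4))
# mallet head top z=.09
for p in((452,318),(513,309),(521,362),(460,372)): print('head',onz(t,T(*p),.09).round(4))
for p in((212,356),(268,374),(236,408),(167,388)): print('headS',onz(s,S(*p),.09).round(4))
# handle axis line, both views
for c,(a,b) in((t,((484,370),(516,543))),(s,((166,420),(30,362)))):
    f=T if c is t else S
    A,B=onz(c,f(*a),.045),onz(c,f(*b),.045); d=A-B; print('handle',A.round(4),B.round(4),np.degrees(np.arctan2(d[1],d[0])))
E
```

```text
cap [0.5655 0.0105 0.0806] [0.0019 0.0019]
postL [0.5403 0.0739 0.0798] [0.0009 0.0009]
postR [ 0.5396 -0.0534  0.0796] [0.0013 0.0013]
barL [0.6571 0.0577 0.26  ] [0.0024 0.0024]
barR [ 0.6566 -0.0377  0.2608] [0.0016 0.0016]
postL [0.5394 0.0731 0.081 ]
postR [ 0.5384 -0.0543  0.081 ]
postL [0.5421 0.0731 0.081 ]
postR [ 0.5418 -0.0539  0.081 ]
base [0.4982 0.089  0.012 ]
base [ 0.4988 -0.0705  0.012 ]
baseS [ 0.507  -0.0725  0.012 ]
baseS [ 0.6743 -0.0781  0.012 ]
baseS [0.6754 0.0816 0.012 ]
head [ 0.5159 -0.2145  0.09  ]
head [ 0.523 -0.261  0.09 ]
head [ 0.4825 -0.2657  0.09  ]
head [ 0.4747 -0.2195  0.09  ]
headS [ 0.4808 -0.2242  0.09  ]
headS [ 0.5182 -0.2144  0.09  ]
headS [ 0.5282 -0.2475  0.09  ]
headS [ 0.485  -0.2611  0.09  ]
handle [ 0.4807 -0.248   0.045 ] [ 0.346  -0.2687  0.045 ] 8.735810163189354
handle [ 0.4596 -0.2472  0.045 ] [ 0.3508 -0.2659  0.045 ] 9.75228464367154
```

Emit:
{"fn": "servo_tool", "kwargs": {
  "steps": [
    {"dx": 0.16,"dy": 0.15,"wz": -0.01},
    {"dx": 0.32,"dy": 0.3,"wz": -0.02},
    {"dx": 0.48,"dy": 0.45,"wz": -0.03},
    {"dx": 0.65,"dy": 0.61,"wz": -0.04},
    {"dx": 0.82,"dy": 0.77,"wz": -0.047}
  ],
  "jaw": 1
}}

```text
$.steps[0]: bad value
```

Emit:
{"fn": "servo_tool", "kwargs": {
  "steps": [
    {"dx": 0.16,"dy": 0.15},
    {"dx": 0.32,"dy": 0.3},
    {"dx": 0.48,"dy": 0.45},
    {"dx": 0.65,"dy": 0.61},
    {"dx": 0.82,"dy": 0.77}
  ]
}}

```text
$.steps[0]: bad value
```

Emit:
{"fn": "servo_tool", "kwargs": {
  "steps": [
    {"dx": 0.16,"dy": 0.15},
    {"dx": 0.32,"dy": 0.3},
    {"dx": 0.48,"dy": 0.45},
    {"dx": 0.65,"dy": 0.61},
    {"dx": 0.82,"dy": 0.77}
  ]
}}

```text
$.steps[0]: bad value
```

Emit:
{"fn": "servo_tool", "kwargs": {
  "steps": [
    {"dx": 0.2,"dy": 0.2,"dz": -0.1},
    {"dx": 0.4,"dy": 0.4,"dz": -0.2},
    {"dx": 0.6,"dy": 0.6,"dz": -0.3},
    {"dx": 0.8,"dy": 0.76,"dz": -0.4},
    {"dx": 0.8,"dy": 0.76,"dz": -0.5}
  ]
}}

```text
$.steps[0]: bad value
```

Emit:
{"fn": "servo_tool", "kwargs": {
  "steps": [
    {"dx": 0.16,"dy": 0.15,"dz": 0,"wx": 0,"wy": 0,"wz": -0.01},
    {"dx": 0.32,"dy": 0.3,"dz": 0,"wx": 0,"wy": 0,"wz": -0.02},
    {"dx": 0.48,"dy": 0.45,"dz": 0,"wx": 0,"wy": 0,"wz": -0.03},
    {"dx": 0.65,"dy": 0.61,"dz": 0,"wx": 0,"wy": 0,"wz": -0.04},
    {"dx": 0.82,"dy": 0.77,"dz": 0,"wx": 0,"wy": 0,"wz": -0.047}
  ],
  "jaw": 1
}}

```text
time_s: 0.52
eef_pos: [0.2578, -0.4696, 0.2308]
eef_rot: [-0.0, 0.997, 0.08, -0.0]
wrist_force: [0.9, 0.5, -0.5]
opening: 0.999
grasp_force: 0.0
```

Emit:
{"fn": "servo_tool", "kwargs": {
  "steps": [
    {"dx": 0.16,"dy": 0.15,"dz": 0,"wx": 0,"wy": 0,"wz": 0},
    {"dx": 0.32,"dy": 0.3,"dz": 0,"wx": 0,"wy": 0,"wz": 0},
    {"dx": 0.48,"dy": 0.45,"dz": 0,"wx": 0,"wy": 0,"wz": 0},
    {"dx": 0.65,"dy": 0.61,"dz": 0,"wx": 0,"wy": 0,"wz": 0},
    {"dx": 0.82,"dy": 0.77,"dz": 0,"wx": 0,"wy": 0,"wz": 0}
  ]
}}

```text
time_s: 0.93
eef_pos: [0.3399, -0.3925, 0.2309]
eef_rot: [-0.0, 0.997, 0.081, -0.0]
wrist_force: [1.3, -0.9, -0.3]
opening: 1.0
grasp_force: 0.0
```

Emit:
{"fn": "servo_tool", "kwargs": {
  "steps": [
    {"dx": 0.16,"dy": 0.15,"dz": 0,"wx": 0,"wy": 0,"wz": 0},
    {"dx": 0.32,"dy": 0.3,"dz": 0,"wx": 0,"wy": 0,"wz": 0},
    {"dx": 0.48,"dy": 0.45,"dz": 0,"wx": 0,"wy": 0,"wz": 0},
    {"dx": 0.65,"dy": 0.61,"dz": 0,"wx": 0,"wy": 0,"wz": 0},
    {"dx": 0.82,"dy": 0.77,"dz": 0,"wx": 0,"wy": 0,"wz": 0}
  ]
}}

```text
time_s: 1.35
eef_pos: [0.4218, -0.3156, 0.2309]
eef_rot: [-0.0, 0.997, 0.081, -0.0]
wrist_force: [-0.9, -0.7, 0.6]
opening: 1.0
grasp_force: 0.0
```

Emit:
{"fn": "servo_tool", "kwargs": {
  "steps": [
    {"dx": 0.2,"dy": 0.2,"dz": -0.1,"wx": 0,"wy": 0,"wz": 0},
    {"dx": 0.4,"dy": 0.4,"dz": -0.2,"wx": 0,"wy": 0,"wz": 0},
    {"dx": 0.6,"dy": 0.6,"dz": -0.3,"wx": 0,"wy": 0,"wz": 0},
    {"dx": 0.79,"dy": 0.76,"dz": -0.4,"wx": 0,"wy": 0,"wz": 0},
    {"dx": 0.79,"dy": 0.76,"dz": -0.5,"wx": 0,"wy": 0,"wz": 0}
  ]
}}

```text
time_s: 1.77
eef_pos: [0.5026, -0.2375, 0.1805]
eef_rot: [-0.001, 0.997, 0.083, 0.0]
wrist_force: [-0.8, 0.2, 0.2]
opening: 1.004
grasp_force: 0.0
```

Emit:
{"fn": "servo_tool", "kwargs": {
  "steps": [
    {"dx": 0,"dy": 0,"dz": -0.16,"wx": 0,"wy": 0,"wz": 0},
    {"dx": 0,"dy": 0,"dz": -0.32,"wx": 0,"wy": 0,"wz": 0},
    {"dx": 0,"dy": 0,"dz": -0.48,"wx": 0,"wy": 0,"wz": 0},
    {"dx": 0,"dy": 0,"dz": -0.64,"wx": 0,"wy": 0,"wz": 0},
    {"dx": 0,"dy": 0,"dz": -0.8,"wx": 0,"wy": 0,"wz": 0}
  ]
}}

```text
time_s: 2.18
eef_pos: [0.4996, -0.2408, 0.1]
eef_rot: [-0.0, 0.997, 0.081, -0.0]
wrist_force: [1.3, -0.7, 0.5]
opening: 1.002
grasp_force: 0.0
```

Emit:
{"fn": "servo_tool", "kwargs": {
  "steps": [
    {"dx": 0,"dy": 0,"dz": -0.15,"wx": 0,"wy": 0,"wz": 0},
    {"dx": 0,"dy": 0,"dz": -0.3,"wx": 0,"wy": 0,"wz": 0},
    {"dx": 0,"dy": 0,"dz": -0.45,"wx": 0,"wy": 0,"wz": 0},
    {"dx": 0,"dy": 0,"dz": -0.6,"wx": 0,"wy": 0,"wz": 0},
    {"dx": 0,"dy": 0,"dz": -0.6,"wx": 0,"wy": 0,"wz": 0}
  ]
}}

```text
time_s: 2.6
eef_pos: [0.4977, -0.2394, 0.0379]
eef_rot: [-0.002, 0.997, 0.081, -0.002]
wrist_force: [-0.6, -0.9, 0.3]
opening: 1.002
grasp_force: 0.0
```

Emit:
{"fn": "servo_tool", "kwargs": {
  "steps": [
    {"dx": 0,"dy": 0,"dz": 0,"wx": 0,"wy": 0,"wz": 0},
    {"dx": 0,"dy": 0,"dz": 0,"wx": 0,"wy": 0,"wz": 0},
    {"dx": 0,"dy": 0,"dz": 0,"wx": 0,"wy": 0,"wz": 0},
    {"dx": 0,"dy": 0,"dz": 0,"wx": 0,"wy": 0,"wz": 0},
    {"dx": 0,"dy": 0,"dz": 0,"wx": 0,"wy": 0,"wz": 0}
  ],
  "jaw": 0
}}

```text
time_s: 3.02
eef_pos: [0.5012, -0.2413, 0.0426]
eef_rot: [0.001, 0.997, 0.081, 0.001]
wrist_force: [-0.0, 0.8, 4.8]
opening: 0.508
grasp_force: 61.7
```

Emit:
{"fn": "servo_tool", "kwargs": {
  "steps": [
    {"dx": 0,"dy": 0,"dz": 0,"wx": 0,"wy": 0,"wz": 0},
    {"dx": 0,"dy": 0,"dz": 0,"wx": 0,"wy": 0,"wz": 0},
    {"dx": 0,"dy": 0,"dz": 0,"wx": 0,"wy": 0,"wz": 0},
    {"dx": 0,"dy": 0,"dz": 0,"wx": 0,"wy": 0,"wz": 0},
    {"dx": 0,"dy": 0,"dz": 0,"wx": 0,"wy": 0,"wz": 0}
  ]
}}

```text
time_s: 3.43
eef_pos: [0.5012, -0.2413, 0.0426]
eef_rot: [0.001, 0.997, 0.081, 0.001]
wrist_force: [0.1, -0.4, 6.2]
opening: 0.507
grasp_force: 61.8
```

Emit:
{"fn": "servo_tool", "kwargs": {
  "steps": [
    {"dx": 0,"dy": 0,"dz": 0.2,"wx": 0,"wy": 0,"wz": -0.01},
    {"dx": 0,"dy": 0,"dz": 0.4,"wx": 0,"wy": 0,"wz": -0.02},
    {"dx": 0,"dy": 0,"dz": 0.6,"wx": 0,"wy": 0,"wz": -0.03},
    {"dx": 0,"dy": 0,"dz": 0.8,"wx": 0,"wy": 0,"wz": -0.04},
    {"dx": 0,"dy": 0,"dz": 1.0,"wx": 0,"wy": 0,"wz": -0.052}
  ]
}}

```text
time_s: 3.85
eef_pos: [0.4997, -0.2401, 0.1416]
eef_rot: [-0.001, 1.0, -0.001, -0.001]
wrist_force: [0.4, 0.6, -3.3]
opening: 0.509
grasp_force: 61.9
```

Emit:
{"fn": "servo_tool", "kwargs": {
  "steps": [
    {"dx": 0.02,"dy": 0.1,"dz": 0.15,"wx": 0,"wy": 0,"wz": 0},
    {"dx": 0.04,"dy": 0.25,"dz": 0.3,"wx": 0,"wy": 0,"wz": 0},
    {"dx": 0.06,"dy": 0.4,"dz": 0.45,"wx": 0,"wy": 0,"wz": 0},
    {"dx": 0.08,"dy": 0.55,"dz": 0.6,"wx": 0,"wy": 0,"wz": 0},
    {"dx": 0.1,"dy": 0.7,"dz": 0.6,"wx": 0,"wy": 0,"wz": 0}
  ]
}}

```text
time_s: 4.27
eef_pos: [0.5115, -0.1706, 0.2042]
eef_rot: [0.001, 1.0, -0.001, 0.002]
wrist_force: [1.0, 0.2, -3.0]
opening: 0.51
grasp_force: 62.1
```

Emit:
{"fn": "servo_tool", "kwargs": {
  "steps": [
    {"dx": 0.02,"dy": 0.18,"dz": 0,"wx": 0,"wy": -0.028,"wz": 0},
    {"dx": 0.04,"dy": 0.36,"dz": 0,"wx": 0,"wy": -0.056,"wz": 0},
    {"dx": 0.06,"dy": 0.54,"dz": 0,"wx": 0,"wy": -0.084,"wz": 0},
    {"dx": 0.08,"dy": 0.72,"dz": 0,"wx": 0,"wy": -0.112,"wz": 0},
    {"dx": 0.1,"dy": 0.9,"dz": 0,"wx": 0,"wy": -0.139,"wz": 0}
  ]
}}

```text
time_s: 4.68
eef_pos: [0.5196, -0.0795, 0.2008]
eef_rot: [-0.0, 0.976, -0.001, 0.218]
wrist_force: [0.1, -0.1, -3.1]
opening: 0.51
grasp_force: 62.1
```

Emit:
{"fn": "servo_tool", "kwargs": {
  "steps": [
    {"dx": 0.02,"dy": 0.22,"dz": 0,"wx": 0,"wy": 0,"wz": 0},
    {"dx": 0.04,"dy": 0.44,"dz": -0.1,"wx": 0,"wy": 0,"wz": 0},
    {"dx": 0.06,"dy": 0.66,"dz": -0.25,"wx": 0,"wy": 0,"wz": 0},
    {"dx": 0.1,"dy": 0.9,"dz": -0.45,"wx": 0,"wy": 0,"wz": 0},
    {"dx": 0.1,"dy": 0.9,"dz": -0.45,"wx": 0,"wy": 0,"wz": 0}
  ]
}}

```text
time_s: 5.1
eef_pos: [0.5264, 0.0137, 0.1513]
eef_rot: [-0.002, 0.977, 0.001, 0.212]
wrist_force: [-1.6, 0.8, -3.7]
opening: 0.503
grasp_force: 62.7
```

```bash
python3 - <<'E'
from h import *
o=ctrl.get_obs(); print(o['time_s'],o['eef_pos'],o['eef_rot'],o['wrist_force'])
from scipy.spatial.transform import Rotation as R
r=R.from_quat(np.roll(o['eef_rot'],-1)).as_matrix(); print(r.round(3)); p=o['eef_pos']+r[:,2]*.0426; print('face',p)
s=cap('scene'); t=cap('top'); pickle.dump((t,s),open('hover.pkl','wb'))
a=cv2.resize(s['frame'][110:250,230:400],None,fx=3.4,fy=3.4,interpolation=cv2.INTER_CUBIC)
cv2.imwrite('pics/hov.png',a[...,::-1])
print(proj(s,[p,p+r[:,2]*.04]),proj(t,[p]))
E
```

```text
5.1 [0.5264398  0.01369567 0.15127426] [-2.11704875e-03  9.77186741e-01  7.24657332e-04  2.12370116e-01] [-1.6220619   0.82976972 -3.71181182]
[[ 0.91   0.002  0.415]
 [ 0.001 -1.     0.004]
 [ 0.415 -0.004 -0.91 ]]
face [0.54412082 0.01388504 0.11251725]
[[318.65544364 185.14744572]
 [323.28121784 199.21089565]] [[305.46999935 193.08613153]]
```

View pics/hov.png

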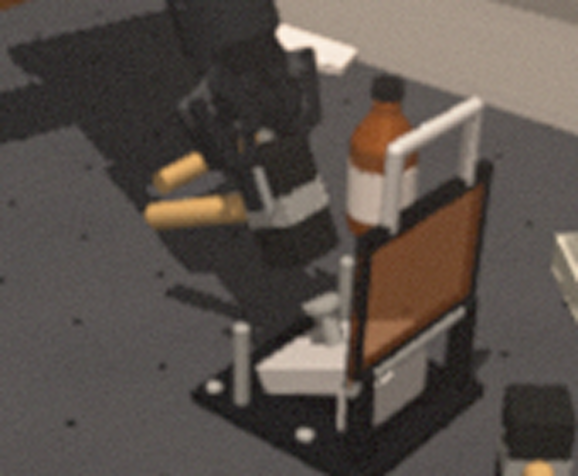

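Emit:
{"fn": "servo_tool", "kwargs": {
  "steps": [
    {"dx": 0.04,"dy": 0,"dz": -0.09,"wx": 0,"wy": 0,"wz": 0},
    {"dx": 0.085,"dy": 0,"dz": -0.18,"wx": 0,"wy": 0,"wz": 0},
    {"dx": 0.085,"dy": 0,"dz": -0.18,"wx": 0,"wy": 0,"wz": 0},
    {"dx": 0.085,"dy": 0,"dz": -0.18,"wx": 0,"wy": 0,"wz": 0},
    {"dx": 0.085,"dy": 0,"dz": -0.18,"wx": 0,"wy": 0,"wz": 0}
  ]
}}

```text
time_s: 5.62
eef_pos: [0.5391, 0.0086, 0.1391]
eef_rot: [0.0, 0.976, -0.001, 0.217]
wrist_force: [-0.2, -0.1, -1.9]
opening: 0.508
grasp_force: 62.8
```

```bash
cat >> h.py <<'E'
from scipy.spatial.transform import Rotation as R
n=np.array([-.4226,0,.9063]); u=np.array([.9063,0,.4226]); P0=np.array([.5655,.0105,.0806])
def face():
    o=ctrl.get_obs(); r=R.from_quat(np.roll(o['eef_rot'],-1)).as_matrix(); p=o['eef_pos']+r[:,2]*.0426
    d=(p-P0)*1000; print('t',o['time_s'],'tcp',o['eef_pos'].round(4),'tilt',np.degrees(np.arccos(r[:,2]@-n)).round(2),'gap',(d@n).round(1),'uphill',(d@u).round(1),'y',d[1].round(1),'F',np.round(o['wrist_force'],1),'Fn',(o['wrist_force']@n).round(1))
E
python3 -c "
from h import *
face()"
```

```text
t 5.6167 tcp [0.5391 0.0086 0.1391] tilt 0.32 gap 21.5 uphill 0.8 y -1.9 F [-0.2 -0.1 -1.9] Fn -1.6
```

Emit:
{"fn": "servo_tool", "kwargs": {
  "steps": [
    {"dx": 0.02,"dy": 0.01,"dz": -0.05,"wx": 0,"wy": 0,"wz": 0},
    {"dx": 0.047,"dy": 0.02,"dz": -0.1,"wx": 0,"wy": 0,"wz": 0},
    {"dx": 0.047,"dy": 0.02,"dz": -0.1,"wx": 0,"wy": 0,"wz": 0},
    {"dx": 0.047,"dy": 0.02,"dz": -0.1,"wx": 0,"wy": 0,"wz": 0},
    {"dx": 0.047,"dy": 0.02,"dz": -0.1,"wx": 0,"wy": 0,"wz": 0}
  ]
}}

```text
time_s: 6.03
eef_pos: [0.5434, 0.0115, 0.1281]
eef_rot: [-0.0, 0.976, -0.001, 0.216]
wrist_force: [-1.0, 0.0, -2.6]
opening: 0.509
grasp_force: 62.8
```

Emit:
{"fn": "servo_tool", "kwargs": {
  "steps": [
    {"dx": 0.055,"dy": 0,"dz": -0.118,"wx": 0,"wy": 0,"wz": 0},
    {"dx": 0.11,"dy": 0,"dz": -0.236,"wx": 0,"wy": 0,"wz": 0},
    {"dx": 0.11,"dy": 0,"dz": -0.236,"wx": 0,"wy": 0,"wz": 0},
    {"dx": 0.11,"dy": 0,"dz": -0.236,"wx": 0,"wy": 0,"wz": 0},
    {"dx": 0.11,"dy": 0,"dz": -0.236,"wx": 0,"wy": 0,"wz": 0}
  ]
}}

```text
time_s: 6.45
eef_pos: [0.5544, 0.0114, 0.1049]
eef_rot: [-0.0, 0.976, -0.0, 0.216]
wrist_force: [0.6, -1.0, -3.2]
opening: 0.509
grasp_force: 62.7
```

```bash
python3 -c "
from h import *
face()"
```

```text
t 6.45 tcp [0.5544 0.0114 0.1049] tilt 0.31 gap -15.9 uphill 0.2 y 0.9 F [ 0.6 -1.  -3.2] Fn -3.1
```

Emit:
{"fn": "servo_tool", "kwargs": {
  "steps": [
    {"dx": -0.085,"dy": 0,"dz": 0.18,"wx": 0,"wy": 0,"wz": 0},
    {"dx": -0.17,"dy": 0,"dz": 0.36,"wx": 0,"wy": 0,"wz": 0},
    {"dx": -0.25,"dy": 0,"dz": 0.54,"wx": 0,"wy": 0,"wz": 0},
    {"dx": -0.25,"dy": 0,"dz": 0.54,"wx": 0,"wy": 0,"wz": 0},
    {"dx": -0.25,"dy": 0,"dz": 0.54,"wx": 0,"wy": 0,"wz": 0}
  ]
}}

```text
time_s: 6.87
eef_pos: [0.5303, 0.0111, 0.1604]
eef_rot: [0.0, 0.976, -0.001, 0.218]
wrist_force: [-0.3, -0.9, -2.0]
opening: 0.507
grasp_force: 63.3
```

```bash
python3 -c "
from h import *
face(); s=cap('scene')
a=s['frame'][165:240,280:360]; b=pickle.load(open('scene0.pkl','rb'))['frame'][165:240,280:360]
save({'frame':np.hstack([b,a])},'pics/after1.png',s=5)"
```

```text
t 6.8667 tcp [0.5303 0.0111 0.1604] tilt 0.4 gap 44.6 uphill 2.0 y 0.5 F [-0.3 -0.9 -2. ] Fn -1.7
```

View pics/after1.png

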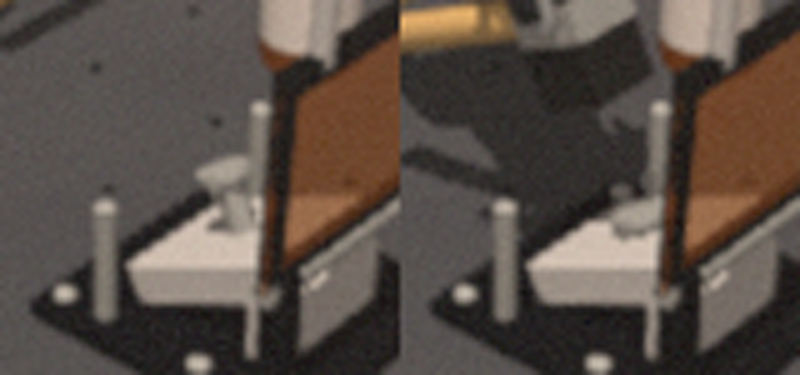

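The pin cap has moved from panel (230,172) to panel (635,218) and is staying down, so it clicked. I'll touch it lightly to confirm it rests on its stop.

Emit:
{"fn": "servo_tool", "kwargs": {
  "steps": [
    {"dx": 0.085,"dy": 0,"dz": -0.18,"wx": 0,"wy": 0,"wz": 0},
    {"dx": 0.17,"dy": 0,"dz": -0.36,"wx": 0,"wy": 0,"wz": 0},
    {"dx": 0.23,"dy": 0,"dz": -0.49,"wx": 0,"wy": 0,"wz": 0},
    {"dx": 0.25,"dy": 0,"dz": -0.54,"wx": 0,"wy": 0,"wz": 0},
    {"dx": 0.25,"dy": 0,"dz": -0.54,"wx": 0,"wy": 0,"wz": 0}
  ]
}}

```text
time_s: 7.33
eef_pos: [0.5531, 0.0118, 0.1019]
eef_rot: [-0.001, 0.977, -0.001, 0.214]
wrist_force: [-1.3, 0.6, -1.9]
opening: 0.508
grasp_force: 62.9
```

Emit:
{"fn": "servo_tool", "kwargs": {
  "steps": [
    {"dx": 0.003,"dy": 0,"dz": -0.007,"wx": 0,"wy": 0,"wz": 0},
    {"dx": 0.006,"dy": 0,"dz": -0.014,"wx": 0,"wy": 0,"wz": 0},
    {"dx": 0.01,"dy": 0,"dz": -0.021,"wx": 0,"wy": 0,"wz": 0},
    {"dx": 0.013,"dy": 0,"dz": -0.027,"wx": 0,"wy": 0,"wz": 0},
    {"dx": 0.013,"dy": 0,"dz": -0.027,"wx": 0,"wy": 0,"wz": 0}
  ]
}}

```text
time_s: 7.75
eef_pos: [0.5561, 0.0113, 0.1025]
eef_rot: [-0.0, 0.976, -0.001, 0.217]
wrist_force: [0.1, -0.1, -2.7]
opening: 0.51
grasp_force: 62.9
```

```bash
python3 -c "
from h import *
face()"
```

```text
t 7.75 tcp [0.5561 0.0113 0.1025] tilt 0.32 gap -18.7 uphill 0.8 y 0.8 F [ 0.1 -0.1 -2.7] Fn -2.5
```

Still no contact at -18.7 mm, so I'll creep on.

Emit:
{"fn": "servo_tool", "kwargs": {
  "steps": [
    {"dx": 0.003,"dy": 0,"dz": -0.007,"wx": 0,"wy": 0,"wz": 0},
    {"dx": 0.006,"dy": 0,"dz": -0.014,"wx": 0,"wy": 0,"wz": 0},
    {"dx": 0.01,"dy": 0,"dz": -0.021,"wx": 0,"wy": 0,"wz": 0},
    {"dx": 0.013,"dy": 0,"dz": -0.027,"wx": 0,"wy": 0,"wz": 0},
    {"dx": 0.013,"dy": 0,"dz": -0.027,"wx": 0,"wy": 0,"wz": 0}
  ]
}}

```text
time_s: 8.17
eef_pos: [0.5572, 0.0114, 0.0993]
eef_rot: [-0.0, 0.976, -0.001, 0.217]
wrist_force: [-0.2, 0.3, -1.9]
opening: 0.503
grasp_force: 63.2
```

```bash
python3 -c "
from h import *
face()"
```

```text
t 8.1667 tcp [0.5572 0.0114 0.0993] tilt 0.31 gap -22.1 uphill 0.4 y 0.9 F [-0.2  0.3 -1.9] Fn -1.6
```

Emit:
{"fn": "servo_tool", "kwargs": {
  "steps": [
    {"dx": 0.003,"dy": 0,"dz": -0.006,"wx": 0,"wy": 0,"wz": 0},
    {"dx": 0.005,"dy": 0,"dz": -0.011,"wx": 0,"wy": 0,"wz": 0},
    {"dx": 0.007,"dy": 0,"dz": -0.016,"wx": 0,"wy": 0,"wz": 0},
    {"dx": 0.01,"dy": 0,"dz": -0.022,"wx": 0,"wy": 0,"wz": 0},
    {"dx": 0.01,"dy": 0,"dz": -0.022,"wx": 0,"wy": 0,"wz": 0}
  ]
}}

```text
time_s: 8.58
eef_pos: [0.5579, 0.0114, 0.0983]
eef_rot: [-0.0, 0.976, -0.0, 0.217]
wrist_force: [-17.0, -0.3, 19.0]
opening: 0.507
grasp_force: 66.3
```

```bash
python3 -c "
from h import *
face()"
```

```text
t 8.5833 tcp [0.5579 0.0114 0.0983] tilt 0.31 gap -23.4 uphill 0.6 y 0.9 F [-17.   -0.3  19. ] Fn 24.4
```

The face met a firm stop: about 26 N built up within 1 mm, at 23 mm depth. The pin is home. Next I'll withdraw and put the mallet back.

Emit:
{"fn": "servo_tool", "kwargs": {
  "steps": [
    {"dx": -0.085,"dy": 0,"dz": 0.18,"wx": 0,"wy": 0,"wz": 0},
    {"dx": -0.17,"dy": 0,"dz": 0.36,"wx": 0,"wy": 0,"wz": 0},
    {"dx": -0.26,"dy": 0,"dz": 0.56,"wx": 0,"wy": 0,"wz": 0},
    {"dx": -0.35,"dy": 0,"dz": 0.8,"wx": 0,"wy": 0,"wz": 0},
    {"dx": -0.4,"dy": -0.1,"dz": 1.0,"wx": 0,"wy": 0,"wz": 0}
  ]
}}

```text
time_s: 9.0
eef_pos: [0.517, 0.0025, 0.1978]
eef_rot: [-0.001, 0.976, 0.0, 0.216]
wrist_force: [0.3, -0.9, -2.3]
opening: 0.507
grasp_force: 63.1
```

Emit:
{"fn": "servo_tool", "kwargs": {
  "steps": [
    {"dx": 0,"dy": -0.18,"dz": 0,"wx": 0,"wy": 0.028,"wz": 0},
    {"dx": 0,"dy": -0.36,"dz": 0,"wx": 0,"wy": 0.056,"wz": 0},
    {"dx": 0,"dy": -0.54,"dz": 0,"wx": 0,"wy": 0.084,"wz": 0},
    {"dx": 0,"dy": -0.72,"dz": 0,"wx": 0,"wy": 0.112,"wz": 0},
    {"dx": 0,"dy": -0.9,"dz": 0,"wx": 0,"wy": 0.139,"wz": 0}
  ]
}}

```text
time_s: 9.42
eef_pos: [0.5186, -0.0898, 0.1977]
eef_rot: [0.0, 1.0, -0.001, -0.001]
wrist_force: [-0.3, 0.3, -2.5]
opening: 0.507
grasp_force: 63.0
```

Emit:
{"fn": "servo_tool", "kwargs": {
  "steps": [
    {"dx": 0,"dy": -0.18,"dz": 0,"wx": 0,"wy": 0,"wz": 0},
    {"dx": 0,"dy": -0.36,"dz": 0,"wx": 0,"wy": 0,"wz": 0},
    {"dx": 0,"dy": -0.54,"dz": 0,"wx": 0,"wy": 0,"wz": 0},
    {"dx": 0,"dy": -0.72,"dz": 0,"wx": 0,"wy": 0,"wz": 0},
    {"dx": 0,"dy": -0.9,"dz": 0,"wx": 0,"wy": 0,"wz": 0}
  ]
}}

```text
time_s: 9.83
eef_pos: [0.5183, -0.1796, 0.1967]
eef_rot: [-0.0, 1.0, -0.001, 0.0]
wrist_force: [0.9, -0.0, -2.3]
opening: 0.507
grasp_force: 63.0
```

Emit:
{"fn": "servo_tool", "kwargs": {
  "steps": [
    {"dx": -0.04,"dy": -0.15,"dz": -0.15,"wx": 0,"wy": 0,"wz": 0},
    {"dx": -0.08,"dy": -0.3,"dz": -0.35,"wx": 0,"wy": 0,"wz": 0},
    {"dx": -0.12,"dy": -0.45,"dz": -0.55,"wx": 0,"wy": 0,"wz": 0},
    {"dx": -0.16,"dy": -0.6,"dz": -0.75,"wx": 0,"wy": 0,"wz": 0},
    {"dx": -0.16,"dy": -0.6,"dz": -0.95,"wx": 0,"wy": 0,"wz": 0}
  ]
}}

```text
time_s: 10.25
eef_pos: [0.5019, -0.2415, 0.1012]
eef_rot: [0.001, 1.0, -0.002, 0.001]
wrist_force: [-0.1, 0.7, -2.9]
opening: 0.506
grasp_force: 63.1
```

Emit:
{"fn": "servo_tool", "kwargs": {
  "steps": [
    {"dx": 0,"dy": 0,"dz": -0.12,"wx": 0,"wy": 0,"wz": 0},
    {"dx": 0,"dy": 0,"dz": -0.24,"wx": 0,"wy": 0,"wz": 0},
    {"dx": 0,"dy": 0,"dz": -0.36,"wx": 0,"wy": 0,"wz": 0},
    {"dx": 0,"dy": 0,"dz": -0.45,"wx": 0,"wy": 0,"wz": 0},
    {"dx": 0,"dy": 0,"dz": -0.45,"wx": 0,"wy": 0,"wz": 0}
  ]
}}

```text
time_s: 10.67
eef_pos: [0.5013, -0.2375, 0.0552]
eef_rot: [-0.001, 1.0, -0.0, -0.001]
wrist_force: [-0.6, -0.1, -3.1]
opening: 0.509
grasp_force: 63.1
```

```bash
python3 -c "
from h import *
o=ctrl.get_obs(); print(o['eef_pos'],R.from_quat(np.roll(o['eef_rot'],-1)).as_matrix().round(3),o['wrist_force'])"
```

```text
[ 0.50132282 -0.23746664  0.05521223] [[ 1.    -0.001 -0.002]
 [-0.001 -1.     0.002]
 [-0.002 -0.002 -1.   ]] [-0.55042703 -0.07543001 -3.13073975]
```

Next I'll lower it about 11 mm slowly and check the force.

Emit:
{"fn": "servo_tool", "kwargs": {
  "steps": [
    {"dx": 0,"dy": 0,"dz": -0.03,"wx": 0,"wy": 0,"wz": 0},
    {"dx": 0,"dy": 0,"dz": -0.06,"wx": 0,"wy": 0,"wz": 0},
    {"dx": 0,"dy": 0,"dz": -0.09,"wx": 0,"wy": 0,"wz": 0},
    {"dx": 0,"dy": 0,"dz": -0.11,"wx": 0,"wy": 0,"wz": 0},
    {"dx": 0,"dy": 0,"dz": -0.11,"wx": 0,"wy": 0,"wz": 0}
  ]
}}

```text
time_s: 11.08
eef_pos: [0.5021, -0.2385, 0.046]
eef_rot: [-0.0, 1.0, -0.001, -0.0]
wrist_force: [0.0, -0.9, -3.3]
opening: 0.508
grasp_force: 63.1
```

Emit:
{"fn": "servo_tool", "kwargs": {
  "steps": [
    {"dx": 0,"dy": 0,"dz": -0.004,"wx": 0,"wy": 0,"wz": 0},
    {"dx": 0,"dy": 0,"dz": -0.008,"wx": 0,"wy": 0,"wz": 0},
    {"dx": 0,"dy": 0,"dz": -0.012,"wx": 0,"wy": 0,"wz": 0},
    {"dx": 0,"dy": 0,"dz": -0.015,"wx": 0,"wy": 0,"wz": 0},
    {"dx": 0,"dy": 0,"dz": -0.015,"wx": 0,"wy": 0,"wz": 0}
  ]
}}

```text
time_s: 11.5
eef_pos: [0.5021, -0.2387, 0.0446]
eef_rot: [0.0, 1.0, -0.001, 0.0]
wrist_force: [0.2, 0.2, -3.5]
opening: 0.511
grasp_force: 63.1
```

Emit:
{"fn": "servo_tool", "kwargs": {
  "steps": [
    {"dx": 0,"dy": 0,"dz": -0.004,"wx": 0,"wy": 0,"wz": 0},
    {"dx": 0,"dy": 0,"dz": -0.008,"wx": 0,"wy": 0,"wz": 0},
    {"dx": 0,"dy": 0,"dz": -0.012,"wx": 0,"wy": 0,"wz": 0},
    {"dx": 0,"dy": 0,"dz": -0.016,"wx": 0,"wy": 0,"wz": 0},
    {"dx": 0,"dy": 0,"dz": -0.016,"wx": 0,"wy": 0,"wz": 0}
  ]
}}

```text
time_s: 11.92
eef_pos: [0.502, -0.2386, 0.0429]
eef_rot: [-0.0, 1.0, -0.001, -0.0]
wrist_force: [0.6, -0.3, -3.0]
opening: 0.51
grasp_force: 63.1
```

Emit:
{"fn": "servo_tool", "kwargs": {
  "steps": [
    {"dx": 0,"dy": 0,"dz": -0.004,"wx": 0,"wy": 0,"wz": 0},
    {"dx": 0,"dy": 0,"dz": -0.008,"wx": 0,"wy": 0,"wz": 0},
    {"dx": 0,"dy": 0,"dz": -0.01,"wx": 0,"wy": 0,"wz": 0},
    {"dx": 0,"dy": 0,"dz": -0.01,"wx": 0,"wy": 0,"wz": 0},
    {"dx": 0,"dy": 0,"dz": -0.01,"wx": 0,"wy": 0,"wz": 0}
  ]
}}

```text
time_s: 12.33
eef_pos: [0.5022, -0.2387, 0.0426]
eef_rot: [0.0, 1.0, -0.001, 0.0]
wrist_force: [-3.7, 2.6, 6.0]
opening: 0.512
grasp_force: 63.9
```

Emit:
{"fn": "servo_tool", "kwargs": {
  "steps": [
    {"dx": 0,"dy": 0,"dz": 0,"wx": 0,"wy": 0,"wz": 0},
    {"dx": 0,"dy": 0,"dz": 0,"wx": 0,"wy": 0,"wz": 0},
    {"dx": 0,"dy": 0,"dz": 0,"wx": 0,"wy": 0,"wz": 0},
    {"dx": 0,"dy": 0,"dz": 0,"wx": 0,"wy": 0,"wz": 0},
    {"dx": 0,"dy": 0,"dz": 0,"wx": 0,"wy": 0,"wz": 0}
  ],
  "jaw": 1
}}

```text
time_s: 12.75
eef_pos: [0.5022, -0.2388, 0.042]
eef_rot: [0.0, 1.0, -0.001, 0.0]
wrist_force: [-0.2, -0.3, -0.1]
opening: 0.996
grasp_force: 0.0
```

Emit:
{"fn": "servo_tool", "kwargs": {
  "steps": [
    {"dx": 0,"dy": 0,"dz": 0.15,"wx": 0,"wy": 0,"wz": 0},
    {"dx": 0,"dy": 0,"dz": 0.35,"wx": 0,"wy": 0,"wz": 0},
    {"dx": 0,"dy": 0,"dz": 0.55,"wx": 0,"wy": 0,"wz": 0},
    {"dx": 0,"dy": 0,"dz": 0.78,"wx": 0,"wy": 0,"wz": 0},
    {"dx": 0,"dy": 0,"dz": 1.0,"wx": 0,"wy": 0,"wz": 0}
  ]
}}

```text
time_s: 13.17
eef_pos: [0.502, -0.2385, 0.1429]
eef_rot: [-0.0, 1.0, -0.001, -0.0]
wrist_force: [0.9, 0.1, 0.2]
opening: 1.0
grasp_force: 0.0
```

```bash
python3 -c "
from h import *
o=ctrl.get_obs(); print(o['q'].round(3),o['eef_pos'])"
```

```text
[-0.657  0.235  1.733  0.     1.174  0.915] [ 0.50196087 -0.23853985  0.14286883]
```

Emit:
{"fn": "servo_tool", "kwargs": {
  "steps": [
    {"dx": 0.1,"dy": 0.16,"dz": 0.2,"wx": 0,"wy": 0,"wz": 0.033},
    {"dx": 0.2,"dy": 0.32,"dz": 0.4,"wx": 0,"wy": 0,"wz": 0.066},
    {"dx": 0.3,"dy": 0.48,"dz": 0.6,"wx": 0,"wy": 0,"wz": 0.1},
    {"dx": 0.4,"dy": 0.64,"dz": 0.8,"wx": 0,"wy": 0,"wz": 0.133},
    {"dx": 0.5,"dy": 0.8,"dz": 1.0,"wx": 0,"wy": 0,"wz": 0.167}
  ],
  "jaw": 0.6
}}

```text
time_s: 13.58
eef_pos: [0.5524, -0.1579, 0.243]
eef_rot: [0.0, 0.965, 0.261, 0.0]
wrist_force: [0.1, -0.3, -1.0]
opening: 0.603
grasp_force: 0.0
```

Emit:
{"fn": "servo_tool", "kwargs": {
  "steps": [
    {"dx": 0.1,"dy": 0.18,"dz": 0.2,"wx": 0,"wy": 0,"wz": 0.033},
    {"dx": 0.2,"dy": 0.36,"dz": 0.4,"wx": 0,"wy": 0,"wz": 0.066},
    {"dx": 0.3,"dy": 0.54,"dz": 0.6,"wx": 0,"wy": 0,"wz": 0.1},
    {"dx": 0.4,"dy": 0.72,"dz": 0.8,"wx": 0,"wy": 0,"wz": 0.133},
    {"dx": 0.55,"dy": 0.9,"dz": 1.0,"wx": 0,"wy": 0,"wz": 0.167}
  ]
}}

```text
time_s: 14.0
eef_pos: [0.607, -0.0676, 0.3431]
eef_rot: [0.0, 0.865, 0.503, -0.0]
wrist_force: [0.9, -0.4, -0.0]
opening: 0.603
grasp_force: 0.0
```

Emit:
{"fn": "servo_tool", "kwargs": {
  "steps": [
    {"dx": 0.1,"dy": 0.16,"dz": 0,"wx": 0,"wy": 0,"wz": 0.033},
    {"dx": 0.2,"dy": 0.32,"dz": 0,"wx": 0,"wy": 0,"wz": 0.066},
    {"dx": 0.3,"dy": 0.48,"dz": 0,"wx": 0,"wy": 0,"wz": 0.1},
    {"dx": 0.4,"dy": 0.64,"dz": 0,"wx": 0,"wy": 0,"wz": 0.133},
    {"dx": 0.5,"dy": 0.8,"dz": 0,"wx": 0,"wy": 0,"wz": 0.167}
  ]
}}

```text
time_s: 14.42
eef_pos: [0.6575, 0.0123, 0.3418]
eef_rot: [-0.0, 0.705, 0.71, -0.0]
wrist_force: [0.0, -0.7, -0.5]
opening: 0.598
grasp_force: 0.0
```

Emit:
{"fn": "servo_tool", "kwargs": {
  "steps": [
    {"dx": 0,"dy": 0,"dz": 0,"wx": 0,"wy": 0,"wz": 0},
    {"dx": 0,"dy": 0,"dz": 0,"wx": 0,"wy": 0,"wz": 0},
    {"dx": 0,"dy": 0,"dz": 0,"wx": 0,"wy": 0,"wz": 0},
    {"dx": 0,"dy": 0,"dz": 0,"wx": 0,"wy": 0,"wz": 0},
    {"dx": 0,"dy": 0,"dz": 0,"wx": 0,"wy": 0,"wz": 0}
  ]
}}

```text
time_s: 14.83
eef_pos: [0.6568, 0.0105, 0.3421]
eef_rot: [0.0, 0.707, 0.707, -0.0]
wrist_force: [-0.1, -0.2, 0.6]
opening: 0.599
grasp_force: 0.0
```

```bash
python3 -c "
from h import *
o=ctrl.get_obs(); print(o['q'].round(3),o['eef_pos'],R.from_quat(np.roll(o['eef_rot'],-1)).as_matrix().round(3))
s=cap('scene'); save(s,'pics/bar.png',(150,60,430,270),2.8)"
```

```text
[-0.164  0.3    1.242 -0.     1.599 -0.164] [0.65684589 0.01049246 0.34210097] [[ 0.  1.  0.]
 [ 1. -0. -0.]
 [-0.  0. -1.]]
```

View pics/bar.png

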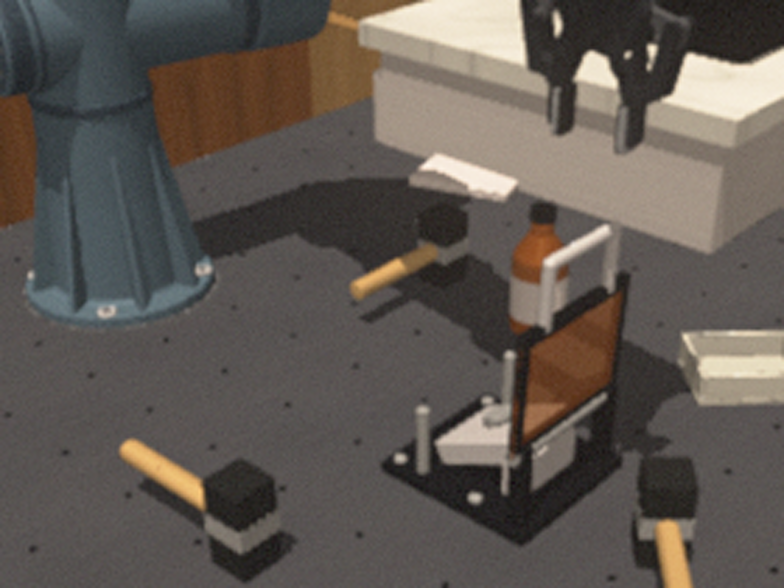

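The mallet stands upright at (240,510), the pin is down, and the open fingers are centred over the bar at (580,245). I'll lower and grip.

Emit:
{"fn": "servo_tool", "kwargs": {
  "steps": [
    {"dx": 0,"dy": 0,"dz": -0.25,"wx": 0,"wy": 0,"wz": 0},
    {"dx": 0,"dy": 0,"dz": -0.5,"wx": 0,"wy": 0,"wz": 0},
    {"dx": 0,"dy": 0,"dz": -0.75,"wx": 0,"wy": 0,"wz": 0},
    {"dx": 0,"dy": 0,"dz": -0.9,"wx": 0,"wy": 0,"wz": 0},
    {"dx": 0,"dy": 0,"dz": -1.0,"wx": 0,"wy": 0,"wz": 0}
  ]
}}

```text
time_s: 15.3
eef_pos: [0.6559, 0.0109, 0.2395]
eef_rot: [-0.001, 0.707, 0.707, -0.001]
wrist_force: [0.5, 0.0, -0.2]
opening: 0.605
grasp_force: 0.0
```

Emit:
{"fn": "servo_tool", "kwargs": {
  "steps": [
    {"dx": 0,"dy": 0,"dz": 0,"wx": 0,"wy": 0,"wz": 0},
    {"dx": 0,"dy": 0,"dz": 0,"wx": 0,"wy": 0,"wz": 0},
    {"dx": 0,"dy": 0,"dz": 0,"wx": 0,"wy": 0,"wz": 0},
    {"dx": 0,"dy": 0,"dz": 0,"wx": 0,"wy": 0,"wz": 0},
    {"dx": 0,"dy": 0,"dz": 0,"wx": 0,"wy": 0,"wz": 0}
  ],
  "jaw": 0
}}

```text
time_s: 15.72
eef_pos: [0.6581, 0.0111, 0.2441]
eef_rot: [0.001, 0.706, 0.708, 0.001]
wrist_force: [1.0, -0.4, 4.1]
opening: 0.116
grasp_force: 58.6
```

Emit:
{"fn": "servo_tool", "kwargs": {
  "steps": [
    {"dx": 0,"dy": 0,"dz": 0,"wx": 0,"wy": 0,"wz": 0},
    {"dx": 0,"dy": 0,"dz": 0,"wx": 0,"wy": 0,"wz": 0},
    {"dx": 0,"dy": 0,"dz": 0,"wx": 0,"wy": 0,"wz": 0},
    {"dx": 0,"dy": 0,"dz": 0,"wx": 0,"wy": 0,"wz": 0},
    {"dx": 0,"dy": 0,"dz": 0,"wx": 0,"wy": 0,"wz": 0}
  ]
}}

```text
time_s: 16.13
eef_pos: [0.6581, 0.0111, 0.244]
eef_rot: [0.001, 0.706, 0.708, 0.001]
wrist_force: [-0.6, -0.9, 6.5]
opening: 0.118
grasp_force: 58.9
```

```bash
python3 -c "
import numpy as np
A=[1.60,1.42,1.20,.98,.76,.54,.34,.16,.05,0]
f=lambda a:np.array([-.175*np.cos(a),.175*np.sin(a)])*10
for a,b in zip(A,A[1:]):
    print(a,b,[tuple((f(x)-f(a)).round(3)) for x in np.linspace(a,b,6)[1:]])
"
```

```text
1.6 1.42 [(np.float64(-0.063), np.float64(0.001)), (np.float64(-0.126), np.float64(-0.001)), (np.float64(-0.189), np.float64(-0.005)), (np.float64(-0.252), np.float64(-0.011)), (np.float64(-0.314), np.float64(-0.019))]
1.42 1.2 [(np.float64(-0.076), np.float64(-0.013)), (np.float64(-0.151), np.float64(-0.03)), (np.float64(-0.225), np.float64(-0.05)), (np.float64(-0.299), np.float64(-0.073)), (np.float64(-0.371), np.float64(-0.099))]
1.2 0.98 [(np.float64(-0.071), np.float64(-0.029)), (np.float64(-0.141), np.float64(-0.062)), (np.float64(-0.209), np.float64(-0.098)), (np.float64(-0.276), np.float64(-0.136)), (np.float64(-0.341), np.float64(-0.178))]
0.98 0.76 [(np.float64(-0.063), np.float64(-0.044)), (np.float64(-0.124), np.float64(-0.091)), (np.float64(-0.183), np.float64(-0.141)), (np.float64(-0.239), np.float64(-0.193)), (np.float64(-0.294), np.float64(-0.248))]
0.76 0.54 [(np.float64(-0.052), np.float64(-0.057)), (np.float64(-0.101), np.float64(-0.116)), (np.float64(-0.148), np.float64(-0.177)), (np.float64(-0.191), np.float64(-0.241)), (np.float64(-0.233), np.float64(-0.306))]
0
[... 174 characters left out ...]
)), (np.float64(-0.149), np.float64(-0.316))]
0.34 0.16 [(np.float64(-0.02), np.float64(-0.06)), (np.float64(-0.038), np.float64(-0.12)), (np.float64(-0.053), np.float64(-0.181)), (np.float64(-0.067), np.float64(-0.243)), (np.float64(-0.078), np.float64(-0.305))]
0.16 0.05 [(np.float64(-0.006), np.float64(-0.038)), (np.float64(-0.011), np.float64(-0.076)), (np.float64(-0.015), np.float64(-0.115)), (np.float64(-0.018), np.float64(-0.153)), (np.float64(-0.02), np.float64(-0.191))]
0.05 0 [(np.float64(-0.001), np.float64(-0.017)), (np.float64(-0.001), np.float64(-0.035)), (np.float64(-0.002), np.float64(-0.052)), (np.float64(-0.002), np.float64(-0.07)), (np.float64(-0.002), np.float64(-0.087))]
```

Emit:
{"fn": "servo_tool", "kwargs": {
  "steps": [
    {"dx": -0.063,"dy": 0,"dz": 0,"wx": 0,"wy": 0,"wz": 0},
    {"dx": -0.126,"dy": 0,"dz": 0,"wx": 0,"wy": 0,"wz": 0},
    {"dx": -0.19,"dy": 0,"dz": -0.005,"wx": 0,"wy": 0,"wz": 0},
    {"dx": -0.252,"dy": 0,"dz": -0.011,"wx": 0,"wy": 0,"wz": 0},
    {"dx": -0.314,"dy": 0,"dz": -0.019,"wx": 0,"wy": 0,"wz": 0}
  ]
}}

```text
time_s: 16.55
eef_pos: [0.627, 0.0111, 0.2422]
eef_rot: [0.002, 0.706, 0.708, 0.002]
wrist_force: [3.1, -0.9, 6.7]
opening: 0.111
grasp_force: 61.5
```

Emit:
{"fn": "servo_tool", "kwargs": {
  "steps": [
    {"dx": -0.076,"dy": 0,"dz": -0.013,"wx": 0,"wy": 0,"wz": 0},
    {"dx": -0.151,"dy": 0,"dz": -0.03,"wx": 0,"wy": 0,"wz": 0},
    {"dx": -0.225,"dy": 0,"dz": -0.05,"wx": 0,"wy": 0,"wz": 0},
    {"dx": -0.3,"dy": 0,"dz": -0.073,"wx": 0,"wy": 0,"wz": 0},
    {"dx": -0.371,"dy": 0,"dz": -0.099,"wx": 0,"wy": 0,"wz": 0}
  ]
}}

```text
time_s: 16.97
eef_pos: [0.5884, 0.0111, 0.231]
eef_rot: [0.001, 0.706, 0.708, 0.0]
wrist_force: [-0.4, -1.4, 6.5]
opening: 0.114
grasp_force: 63.9
```

Forces are low, so I'll carry on.

Emit:
{"fn": "servo_tool", "kwargs": {
  "steps": [
    {"dx": -0.071,"dy": 0,"dz": -0.029,"wx": 0,"wy": 0,"wz": 0},
    {"dx": -0.141,"dy": 0,"dz": -0.062,"wx": 0,"wy": 0,"wz": 0},
    {"dx": -0.21,"dy": 0,"dz": -0.098,"wx": 0,"wy": 0,"wz": 0},
    {"dx": -0.276,"dy": 0,"dz": -0.136,"wx": 0,"wy": 0,"wz": 0},
    {"dx": -0.341,"dy": 0,"dz": -0.178,"wx": 0,"wy": 0,"wz": 0}
  ]
}}

```text
time_s: 17.38
eef_pos: [0.5537, 0.0111, 0.2122]
eef_rot: [0.0, 0.706, 0.708, -0.0]
wrist_force: [-0.9, -2.3, 5.8]
opening: 0.115
grasp_force: 65.5
```

Emit:
{"fn": "servo_tool", "kwargs": {
  "steps": [
    {"dx": -0.063,"dy": 0,"dz": -0.044,"wx": 0,"wy": 0,"wz": 0},
    {"dx": -0.124,"dy": 0,"dz": -0.091,"wx": 0,"wy": 0,"wz": 0},
    {"dx": -0.183,"dy": 0,"dz": -0.141,"wx": 0,"wy": 0,"wz": 0},
    {"dx": -0.24,"dy": 0,"dz": -0.193,"wx": 0,"wy": 0,"wz": 0},
    {"dx": -0.294,"dy": 0,"dz": -0.248,"wx": 0,"wy": 0,"wz": 0}
  ]
}}

```text
time_s: 17.8
eef_pos: [0.5246, 0.0112, 0.187]
eef_rot: [0.0, 0.706, 0.708, -0.0]
wrist_force: [1.4, -3.8, 3.1]
opening: 0.119
grasp_force: 67.1
```

Emit:
{"fn": "servo_tool", "kwargs": {
  "steps": [
    {"dx": -0.052,"dy": 0,"dz": -0.057,"wx": 0,"wy": 0,"wz": 0},
    {"dx": -0.101,"dy": 0,"dz": -0.116,"wx": 0,"wy": 0,"wz": 0},
    {"dx": -0.148,"dy": 0,"dz": -0.177,"wx": 0,"wy": 0,"wz": 0},
    {"dx": -0.191,"dy": 0,"dz": -0.241,"wx": 0,"wy": 0,"wz": 0},
    {"dx": -0.233,"dy": 0,"dz": -0.306,"wx": 0,"wy": 0,"wz": 0}
  ]
}}

```text
time_s: 18.22
eef_pos: [0.5008, 0.0114, 0.1563]
eef_rot: [-0.0, 0.706, 0.708, -0.0]
wrist_force: [3.0, -2.5, -1.4]
opening: 0.116
grasp_force: 67.3
```

Emit:
{"fn": "servo_tool", "kwargs": {
  "steps": [
    {"dx": -0.035,"dy": 0,"dz": -0.061,"wx": 0,"wy": 0,"wz": 0},
    {"dx": -0.067,"dy": 0,"dz": -0.123,"wx": 0,"wy": 0,"wz": 0},
    {"dx": -0.097,"dy": 0,"dz": -0.186,"wx": 0,"wy": 0,"wz": 0},
    {"dx": -0.124,"dy": 0,"dz": -0.251,"wx": 0,"wy": 0,"wz": 0},
    {"dx": -0.149,"dy": 0,"dz": -0.316,"wx": 0,"wy": 0,"wz": 0}
  ]
}}

```text
time_s: 18.63
eef_pos: [0.4859, 0.0113, 0.1245]
eef_rot: [-0.001, 0.706, 0.708, -0.001]
wrist_force: [-3.1, -5.3, 4.0]
opening: 0.112
grasp_force: 69.1
```

Emit:
{"fn": "servo_tool", "kwargs": {
  "steps": [
    {"dx": -0.02,"dy": 0,"dz": -0.06,"wx": 0,"wy": 0,"wz": 0},
    {"dx": -0.038,"dy": 0,"dz": -0.12,"wx": 0,"wy": 0,"wz": 0},
    {"dx": -0.053,"dy": 0,"dz": -0.18,"wx": 0,"wy": 0,"wz": 0},
    {"dx": -0.067,"dy": 0,"dz": -0.243,"wx": 0,"wy": 0,"wz": 0},
    {"dx": -0.078,"dy": 0,"dz": -0.3,"wx": 0,"wy": 0,"wz": 0}
  ]
}}

```text
time_s: 19.05
eef_pos: [0.4778, 0.0114, 0.0942]
eef_rot: [-0.001, 0.706, 0.708, -0.001]
wrist_force: [-2.9, -5.2, 1.8]
opening: 0.112
grasp_force: 71.0
```

Emit:
{"fn": "servo_tool", "kwargs": {
  "steps": [
    {"dx": -0.006,"dy": 0,"dz": -0.04,"wx": 0,"wy": 0,"wz": 0},
    {"dx": -0.011,"dy": 0,"dz": -0.075,"wx": 0,"wy": 0,"wz": 0},
    {"dx": -0.015,"dy": 0,"dz": -0.11,"wx": 0,"wy": 0,"wz": 0},
    {"dx": -0.018,"dy": 0,"dz": -0.14,"wx": 0,"wy": 0,"wz": 0},
    {"dx": -0.02,"dy": 0,"dz": -0.17,"wx": 0,"wy": 0,"wz": 0}
  ]
}}

```text
time_s: 19.47
eef_pos: [0.4756, 0.0114, 0.0772]
eef_rot: [-0.001, 0.706, 0.708, -0.001]
wrist_force: [-3.1, -6.0, 0.9]
opening: 0.112
grasp_force: 72.0
```

Emit:
{"fn": "servo_tool", "kwargs": {
  "steps": [
    {"dx": 0,"dy": 0,"dz": -0.012,"wx": 0,"wy": 0,"wz": 0},
    {"dx": 0,"dy": 0,"dz": -0.024,"wx": 0,"wy": 0,"wz": 0},
    {"dx": 0,"dy": 0,"dz": -0.036,"wx": 0,"wy": 0,"wz": 0},
    {"dx": 0,"dy": 0,"dz": -0.048,"wx": 0,"wy": 0,"wz": 0},
    {"dx": 0,"dy": 0,"dz": -0.06,"wx": 0,"wy": 0,"wz": 0}
  ]
}}

```text
time_s: 19.88
eef_pos: [0.4752, 0.0114, 0.0712]
eef_rot: [-0.001, 0.706, 0.708, -0.001]
wrist_force: [-4.9, -6.5, 2.1]
opening: 0.114
grasp_force: 72.1
```

Emit:
{"fn": "servo_tool", "kwargs": {
  "steps": [
    {"dx": 0,"dy": 0,"dz": -0.007,"wx": 0,"wy": 0,"wz": 0},
    {"dx": 0,"dy": 0,"dz": -0.014,"wx": 0,"wy": 0,"wz": 0},
    {"dx": 0,"dy": 0,"dz": -0.02,"wx": 0,"wy": 0,"wz": 0},
    {"dx": 0,"dy": 0,"dz": -0.025,"wx": 0,"wy": 0,"wz": 0},
    {"dx": 0,"dy": 0,"dz": -0.025,"wx": 0,"wy": 0,"wz": 0}
  ]
}}

```text
time_s: 20.3
eef_pos: [0.4751, 0.0114, 0.0686]
eef_rot: [-0.002, 0.706, 0.708, -0.001]
wrist_force: [-5.4, -5.1, 1.7]
opening: 0.114
grasp_force: 72.0
```

Emit:
{"fn": "servo_tool", "kwargs": {
  "steps": [
    {"dx": 0,"dy": 0,"dz": -0.006,"wx": 0,"wy": 0,"wz": 0},
    {"dx": 0,"dy": 0,"dz": -0.012,"wx": 0,"wy": 0,"wz": 0},
    {"dx": 0,"dy": 0,"dz": -0.018,"wx": 0,"wy": 0,"wz": 0},
    {"dx": 0,"dy": 0,"dz": -0.02,"wx": 0,"wy": 0,"wz": 0},
    {"dx": 0,"dy": 0,"dz": -0.02,"wx": 0,"wy": 0,"wz": 0}
  ]
}}

```text
time_s: 20.72
eef_pos: [0.475, 0.0114, 0.0667]
eef_rot: [-0.002, 0.706, 0.708, -0.001]
wrist_force: [-5.6, -5.4, 1.7]
opening: 0.113
grasp_force: 72.1
```

Emit:
{"fn": "servo_tool", "kwargs": {
  "steps": [
    {"dx": 0,"dy": 0,"dz": -0.006,"wx": 0,"wy": 0,"wz": 0},
    {"dx": 0,"dy": 0,"dz": -0.012,"wx": 0,"wy": 0,"wz": 0},
    {"dx": 0,"dy": 0,"dz": -0.018,"wx": 0,"wy": 0,"wz": 0},
    {"dx": 0,"dy": 0,"dz": -0.02,"wx": 0,"wy": 0,"wz": 0},
    {"dx": 0,"dy": 0,"dz": -0.02,"wx": 0,"wy": 0,"wz": 0}
  ]
}}

```text
time_s: 21.13
eef_pos: [0.475, 0.0114, 0.0647]
eef_rot: [-0.002, 0.706, 0.708, -0.001]
wrist_force: [-6.3, -5.7, 2.2]
opening: 0.114
grasp_force: 72.1
```

Emit:
{"fn": "servo_tool", "kwargs": {
  "steps": [
    {"dx": 0,"dy": 0,"dz": -0.006,"wx": 0,"wy": 0,"wz": 0},
    {"dx": 0,"dy": 0,"dz": -0.012,"wx": 0,"wy": 0,"wz": 0},
    {"dx": 0,"dy": 0,"dz": -0.018,"wx": 0,"wy": 0,"wz": 0},
    {"dx": 0,"dy": 0,"dz": -0.02,"wx": 0,"wy": 0,"wz": 0},
    {"dx": 0,"dy": 0,"dz": -0.02,"wx": 0,"wy": 0,"wz": 0}
  ]
}}

```text
time_s: 21.55
eef_pos: [0.4748, 0.0114, 0.0624]
eef_rot: [-0.002, 0.706, 0.708, -0.002]
wrist_force: [-4.6, -6.6, -0.8]
opening: 0.113
grasp_force: 72.9
```

```bash
python3 -c "
from h import *
s=cap('scene'); save(s,'pics/low.png',(240,130,400,270),5)"
```

```text
(no output)
```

View pics/low.png

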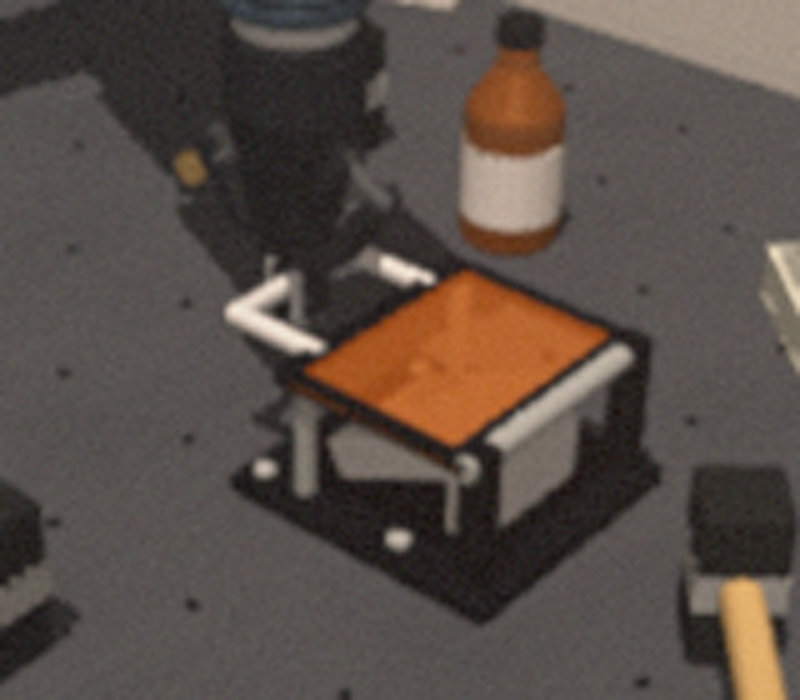

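The guard is almost level, with its frame just above the post at (305,400). I'll keep creeping down until contact.

Emit:
{"fn": "servo_tool", "kwargs": {
  "steps": [
    {"dx": 0,"dy": 0,"dz": -0.006,"wx": 0,"wy": 0,"wz": 0},
    {"dx": 0,"dy": 0,"dz": -0.012,"wx": 0,"wy": 0,"wz": 0},
    {"dx": 0,"dy": 0,"dz": -0.018,"wx": 0,"wy": 0,"wz": 0},
    {"dx": 0,"dy": 0,"dz": -0.02,"wx": 0,"wy": 0,"wz": 0},
    {"dx": 0,"dy": 0,"dz": -0.02,"wx": 0,"wy": 0,"wz": 0}
  ]
}}

```text
time_s: 22.02
eef_pos: [0.4749, 0.0114, 0.0612]
eef_rot: [-0.002, 0.706, 0.708, -0.002]
wrist_force: [-7.0, -6.2, 8.0]
opening: 0.115
grasp_force: 74.0
```

Emit:
{"fn": "servo_tool", "kwargs": {
  "steps": [
    {"dx": 0,"dy": 0,"dz": -0.005,"wx": 0,"wy": 0,"wz": 0},
    {"dx": 0,"dy": 0,"dz": -0.01,"wx": 0,"wy": 0,"wz": 0},
    {"dx": 0,"dy": 0,"dz": -0.01,"wx": 0,"wy": 0,"wz": 0},
    {"dx": 0,"dy": 0,"dz": -0.01,"wx": 0,"wy": 0,"wz": 0},
    {"dx": 0,"dy": 0,"dz": -0.01,"wx": 0,"wy": 0,"wz": 0}
  ]
}}

```text
time_s: 22.43
eef_pos: [0.4749, 0.0114, 0.061]
eef_rot: [-0.002, 0.706, 0.708, -0.002]
wrist_force: [-11.7, -5.3, 17.9]
opening: 0.114
grasp_force: 74.9
```

The guard is firmly on its posts. I'll open part way, since the gap to the plate is only 50 mm, then rise.

Emit:
{"fn": "servo_tool", "kwargs": {
  "steps": [
    {"dx": 0,"dy": 0,"dz": 0,"wx": 0,"wy": 0,"wz": 0},
    {"dx": 0,"dy": 0,"dz": 0,"wx": 0,"wy": 0,"wz": 0},
    {"dx": 0,"dy": 0,"dz": 0,"wx": 0,"wy": 0,"wz": 0},
    {"dx": 0,"dy": 0,"dz": 0,"wx": 0,"wy": 0,"wz": 0},
    {"dx": 0,"dy": 0,"dz": 0,"wx": 0,"wy": 0,"wz": 0}
  ],
  "jaw": 0.42
}}

```text
time_s: 22.85
eef_pos: [0.4769, 0.0117, 0.0605]
eef_rot: [-0.0, 0.706, 0.708, -0.0]
wrist_force: [-0.8, -0.1, -0.6]
opening: 0.418
grasp_force: 0.0
```

Emit:
{"fn": "servo_tool", "kwargs": {
  "steps": [
    {"dx": 0,"dy": 0,"dz": 0.1,"wx": 0,"wy": 0,"wz": 0},
    {"dx": 0,"dy": 0,"dz": 0.3,"wx": 0,"wy": 0,"wz": 0},
    {"dx": 0,"dy": 0,"dz": 0.5,"wx": 0,"wy": 0,"wz": 0},
    {"dx": 0,"dy": 0,"dz": 0.75,"wx": 0,"wy": 0,"wz": 0},
    {"dx": 0,"dy": 0,"dz": 1.0,"wx": 0,"wy": 0,"wz": 0}
  ]
}}

```text
time_s: 23.27
eef_pos: [0.4767, 0.0116, 0.1623]
eef_rot: [-0.0, 0.706, 0.708, -0.0]
wrist_force: [0.5, -0.9, -0.5]
opening: 0.423
grasp_force: 0.0
```

Emit:
{"fn": "servo_tool", "kwargs": {
  "steps": [
    {"dx": -0.1,"dy": 0,"dz": 0.2,"wx": 0,"wy": 0,"wz": 0},
    {"dx": -0.2,"dy": 0,"dz": 0.4,"wx": 0,"wy": 0,"wz": 0},
    {"dx": -0.3,"dy": 0,"dz": 0.6,"wx": 0,"wy": 0,"wz": 0},
    {"dx": -0.4,"dy": 0,"dz": 0.8,"wx": 0,"wy": 0,"wz": 0},
    {"dx": -0.4,"dy": 0,"dz": 0.8,"wx": 0,"wy": 0,"wz": 0}
  ]
}}

```text
time_s: 23.68
eef_pos: [0.4381, 0.0112, 0.2456]
eef_rot: [0.003, 0.706, 0.708, 0.002]
wrist_force: [0.7, -0.3, 1.2]
opening: 0.421
grasp_force: 0.0
```

```bash
python3 -c "
from h import *
s=cap('scene'); save(s,'pics/end.png',(150,60,430,270),2.8)"
```

```text
(no output)
```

View pics/end.png

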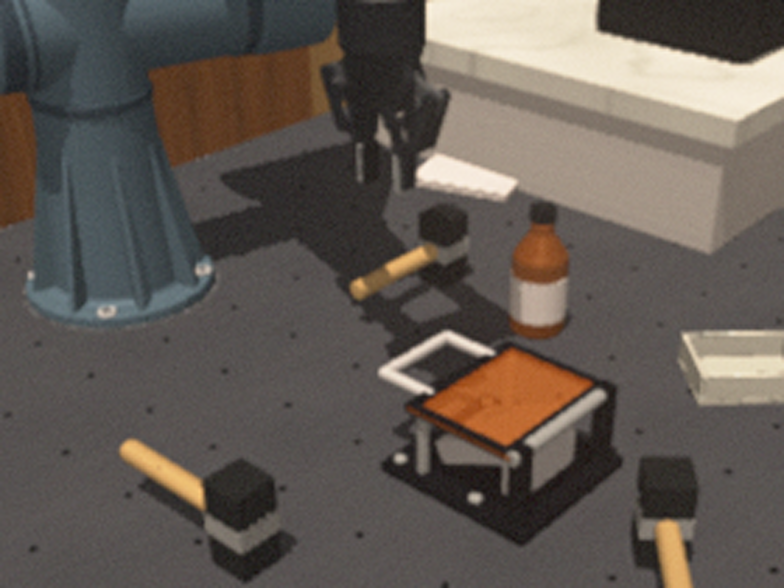

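The guard lies level on its posts at (425,420), the mallet stands upright at (240,510), and the arm is clear of everything.

```bash
python3 -c "
from h import *
print(workorder.hand_in())"
```

```text
the job is handed in; nothing more can be done
None
```

The job is handed in: one brisk blow clicked the pin home (stop felt at about 23 mm with about 26 N), the mallet stands upright on its face and released, and the guard was lowered gently onto its posts, all in about 24 s; no verdict came back.

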